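# Thread a glide hook onto the laundry hanging arm and clip it in

## Task

Take the loose grey glide hook from the counter, thread its loop over the free end of the hanging arm and slide it along, under the spring clip and against the sprung buffer, until the clip has dropped behind the loop and holds it there; then let go. Feel your way gently: do not force the hook, never drive the buffer solid against the stop, and leave the other things on the counter where they are.

Things in the scene. Friction and masses are not known exactly. Their poses are not given: they have to be found in the camera images.
- hook: loose glide hook, grey plastic, 70 to 140 g, 83 mm tall, standing on its flat double hook (72 mm along x, 30 along y, ends turned up 22 mm). On top a closed loop, hole along y: 36 mm long (y), outside 27.4 wide (x) and 42.4 high, hole 17.4 wide and 32.4 high, same from both ends. Grasp it across its side faces (along x). Origin: centre of the underside, z up
- hook_eye (a point): centre of the hook's loop and of its hole, 62 mm above the hook's underside; axes as the hook
- rail: hanging arm, fixed: a level flat-oval tube 15 mm wide, 30 mm high, along +y from a 30 mm square post (24 mm higher) to a free end; it fits the hook's hole with 1.2 mm to spare all round. A dark stop block is clamped on the tube, its face (towards the free end) anywhere 40 to 100 mm from the post's axis: this is not reported. Origin: on the post's axis, level with the tube's axis; z up
- rail_tip (a point): outermost point of the tube's domed cap (nose radius 7.5 mm), on the tube's axis, 279.5 mm from the post's axis along the rail's +y; axes as the rail
- buffer (a joint): sprung rubber plate round the tube in front of the stop block. Value: how far it is pressed in, 0 to 0.010 m; its face stands 16 mm off the block at 0. Spring 1 N at 0, 9 N at 0.010, then it is solid. The clip drops behind the loop when the buffer is pressed in about 5 mm, and the buffer then holds the loop against the clip
- clip (a joint): steel spring clip, 10 mm wide, hinged on the stop block (34 mm wide) and lying over the tube, its top 29 mm above the tube's axis; its sloped nose starts 70 mm in front of the block's face. Value: how far it is lifted, 0 (down) to 0.35 rad, about 0.06 with the loop under it. Pushing the loop under the nose takes about 3 to 7 N along the tube, sliding on 1 to 3 N; it drops (to 0) behind the loop
- detergent: white detergent bottle, 72 mm in diameter, 190 mm tall; origin centre of the underside. To be left alone
- cup: white plastic measuring cup, 68 mm across the rim, 70 mm tall; origin centre of the underside. To be left alone
- coin_tray: open steel coin tray 110 x 80 x 35 mm; origin centre of the underside. To be left alone
Mind the look-alikes: they are no part of the job. Leave any yellow look-alike of the hook alone.

How it is judged (in metres and radians):
On the way, in this order (a step that is already met when the one before it is completed fails the run):
1. the hook's loop is threaded on the free end of the arm (y of hook_eye in the frame of rail between 0.2 and 0.275 m and x of hook_eye in the frame of rail between -0.005 and 0.005 m and z of hook_eye in the frame of rail between -0.005 and 0.005 m), for 0.05 s.
2. the hook is caught between the buffer and the clip (y of hook_eye in the frame of rail between 0.062 and 0.135 m and x of hook_eye in the frame of rail between -0.005 and 0.005 m and z of hook_eye in the frame of rail between -0.005 and 0.005 m and value of joint buffer above 0.0015 m and value of joint clip below 0.03 rad), for 0.1 s.
At the end, for the whole second after the job is handed in: The hook is threaded on the tube (loop centre within 5 mm of its axis) at the stop, keeping the buffer pressed in by over 1.5 mm, with the clip down behind the loop (lifted under 0.03 rad), at rest and not held (all of step 2 and linear speed of hook below 0.02 m/s and contact force between hook and the fingers below 0.1 N); the robot touches nothing.
It fails at once if anything presses on the arm or its stop with more than 25 N (contact force between rail and anything else above 25 N).
It fails at once if the buffer is driven solid against the stop (pressed in more than 9 mm of its 10) (value of joint buffer above 0.009 m).
It fails at once if a bystander is moved more than 20 mm (distance of any of detergent, cup, coin_tray from where it was at the start of the episode above 0.02 m).
It also fails if it takes over 72 s, if anything falls off the work surface, if the arm or the gripper's body presses on something with over 40 N, if the wrist force passes 120 N, or if a joint passes its speed limit or range.

## Robot

A 6-joint arm with a two-finger parallel gripper is mounted at the origin on the work surface. World frame = base frame: x ahead of the robot, y to its left, z up, the work surface at z = 0. Lengths are in mm, angles in degrees, forces in N, time in s.
With the tool pointing down it reaches from about 300 to 850 mm from the base axis. Payload 4.2 kg.
Tool frame: the origin (TCP) lies on the centre line of the jaws, within the pads' length; the fingertips stand 8 mm ahead of it and the grasp point (between the pads) lies 11 mm behind it; z points along the fingers, y is the line along which they close (so a half turn about z gives the same grasp; the last joint's range is limited). The gripper opens to 91 mm and grips with 3 to 60 N. Pads are 32 mm wide; open, the fingers measure 118 mm over their backs; the gripper's body (76 mm by 178 mm) begins 60 mm behind the grasp point.
Start: joints at [71.505, 18.312, 89.639, -0, 72.044, -1.146], TCP at [171.464, 548.856, 221.976] pointing down, gripper open.
Joint ranges: [-177.97, 177.97], [-48.28, 115.42], [12.27, 149.76], [-77.06, 257.06], [2.81, 150.46], [-146.56, 146.56]. Speed limits (degrees/s): [147.25, 147.25, 180, 180, 180, 180].

## Interface

Orientations are given as [roll, pitch, yaw] about the fixed x, y, z axes, in that order (R = Rz(yaw) Ry(pitch) Rx(roll)).
In Python, from workcell import telemetry, eyes, ticket gives the robot as it stands. The module is installed in compiled form; this text tells all that it offers.
- The arm moves only by the shell command python3 -m crank 'ROWS' [OPENING] [FORCE]. ROWS is JSON, a list of rows, each an object of numbers: "dx", "dy", "dz": the shift along the world's x, y, z normalised to -1 to 1, where 1 is 80 cm; "yaw": the turn about the world's z normalised to -1 to 1, where 1 is 5 degrees. A call has 1 to 10 rows; each row shifts and turns the commanded pose from where the row before left it; what a row does not reach is not made up. A row lasts 1/8 s, in which the tool goes at most 62.5 mm and 10.7 degrees, less where a joint would pass 70% of its speed; a pose out of reach is approached as far as the arm can. A call with a number of a shift or a turn outside -1 to 1 is refused whole. A call with a gripper value outside its range is refused whole. OPENING is the opening, from 0 (shut) to 1 (fully open), set as the call begins (- or left out, the last holds). The fingers move at their own pace and stop on an object; FORCE is the grip in N (left out, the last holds). Time passes only in rows, so rows that do not move let the fingers close. It gives the time, the measured TCP pose, the force, the opening and the grip force at its end, in the units of the state.
- telemetry.state(): the state, without advancing time (a new reading comes with each control period).
- eyes.grab_frame(name): name is "scene" or "top" or "wrist"; returns the picture (400x640x3 uint8, red, green, blue); there is no depth.
- eyes.calibration(name): a dict with "camera_matrix" (3x3 intrinsics, pixels), "world_from_camera" (4x4, takes a point from camera to world coordinates). Camera axes: x right, y down, z forward; pixel columns grow to the right and rows downward; lengths in mm; the calibration is good to about 2 mm. A picture is of the moment at which its call begins: read the wrist's pose just before it. calibration takes no time and is no camera call; for the wrist camera it gives the pose at the moment of the call.
- ticket.job_done(): hands the job in; it is judged then, once.
The state is a dict: "time_s": time; "qpos": joint angles; "qvel": joint speeds; "effort": joint torques, N m; "ee_pos": TCP position; "ee_rot": TCP orientation; "force": force on the tool from outside, world axes, zero at the start; "torque": the same for the moment, N m; "gripper_width": finger opening in mm; "gripper_force": force on a finger pad.
Only numpy, scipy, OpenCV 4.12 (cv2) and the standard library are available. Lean on these libraries where they do the work, as an engineer would, in place of code of your own. Each camera call takes 0.05 s, during which the arm holds its last target. There are 200 camera calls.

## Working session

There is one attempt and no reset: what is moved stays moved. The work goes in short steps, Python scripts to look and compute and a shell command to move; the robot and the scene stay as the last step left them, time stands still between calls to the robot, and variables do not carry over. Pictures are saved under pics/ and viewed, at most 10 in all, crops included, and the job is handed in when it is done.

```bash
mkdir -p pics
python3 - <<'E'
from workcell import telemetry, eyes
import cv2, numpy as np
print(telemetry.state())
for n in("scene","top","wrist"):
    c=eyes.calibration(n); print(n,np.round(c["camera_matrix"],1).tolist(),np.round(c["world_from_camera"],4).tolist())
    im=eyes.grab_frame(n); cv2.imwrite(f"pics/{n}0.png",im[...,::-1])
E
```

```text
{'time_s': 0.0, 'qpos': array([ 7.15066689e+01,  1.83519990e+01,  8.97042742e+01, -3.02767104e-04,
        7.20429985e+01, -1.14807076e+00]), 'qvel': array([ 0.04058169,  0.04731754,  0.14373455, -0.0684812 ,  0.00070638,
       -0.00357461]), 'effort': array([ 1.22890856e-04, -4.12473822e+01, -2.31975067e+01,  7.27871270e-02,
        4.56507260e-02, -1.36259105e-04]), 'ee_pos': array([171.2968583 , 548.40063284, 221.13111453]), 'ee_rot': array([-1.79900742e+02, -1.70123576e-03,  1.62654832e+02]), 'force': array([ 0.4989763 ,  0.44906193, -0.98921774]), 'torque': array([-0.03140185,  0.01787403, -0.00159298]), 'gripper_force': 0.0, 'gripper_width': 91.36593122209759}
scene [[424.7, 0.0, 314.9], [0.0, 424.7, 197.9], [0.0, 0.0, 1.0]] [[0.8612, 0.4373, -0.259, 899.0662], [0.5081, -0.753, 0.4182, -573.5097], [-0.0121, -0.4917, -0.8707, 1397.2769], [0.0, 0.0, 0.0, 1.0]]
top [[447.4, 0.0, 325.1], [0.0, 447.4, 191.8], [0.0, 0.0, 1.0]] [[-0.0157, -0.9817, 0.1897, 339.1209], [-0.9999, 0.0147, -0.007, 15.6044], [0.0041, -0.1898, -0.9818, 1307.7458], [0.0, 0.0, 0.0, 1.0]]
wrist [[294.6, 0.0, 319.8], [0.0, 294.6, 199.0], [0.0, 0.0, 1.0]] [[0.2979, 0.9209, 0.2514, 98.543], [0.9546, -0.2867, -0.081, 571.2157], [-0.0025, 0.2641, -0.9645, 381.8849], [0.0, 0.0, 0.0, 1.0]]
```

View pics/top0.png

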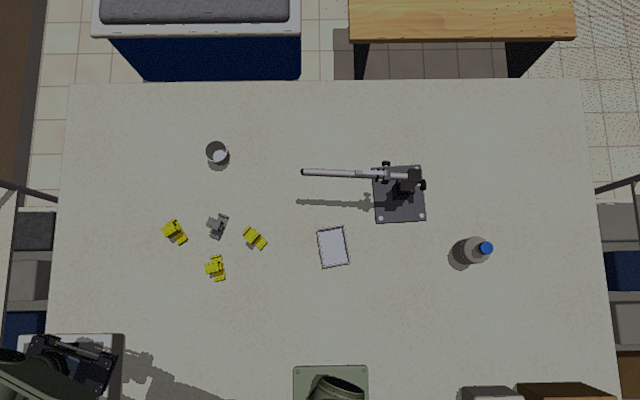

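View pics/scene0.png

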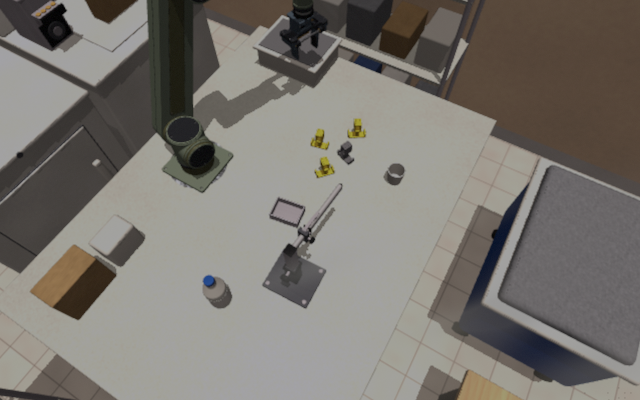

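The loose hook candidates in the top view are yellow at (175,232), (255,238) and (216,267), and grey at (217,226), which is also at scene (345,152). The grey one fits the description. The rail's free end is at top (304,172) and scene (340,186), with the post at about top (400,180). One enlarged crop should confirm this.

```bash
cat > h.py <<'E'
import numpy as np
from workcell import eyes
def ray(n,p,c=None):
    c=c or eyes.calibration(n); T=c["world_from_camera"]
    d=T[:3,:3]@np.linalg.solve(c["camera_matrix"],[p[0],p[1],1]); return T[:3,3],d/np.linalg.norm(d)
def onz(n,p,z,c=None):
    o,d=ray(n,p,c); return o+d*(z-o[2])/d[2]
def tri(a,b):
    A=np.zeros((3,3));v=np.zeros(3)
    for o,d in(a,b):
        P=np.eye(3)-np.outer(d,d);A+=P;v+=P@o
    x=np.linalg.solve(A,v); return x,[np.linalg.norm(np.cross(x-o,d)) for o,d in(a,b)]
E
python3 - <<'E'
import cv2,numpy as np
t=cv2.imread("pics/top0.png");s=cv2.imread("pics/scene0.png")
R=lambda im,x,y,w,h,k:cv2.resize(im[y:y+h,x:x+w],None,fx=k,fy=k,interpolation=cv2.INTER_CUBIC)
a=np.hstack([R(t,190,200,60,50,5),R(t,290,145,100,50,5)])
b=np.hstack([R(s,320,130,60,68,5),R(s,265,180,100,68,5)])
cv2.imwrite("pics/crop1.png",np.vstack([a,b]))
E
```

```text
(no output)
```

View pics/crop1.png

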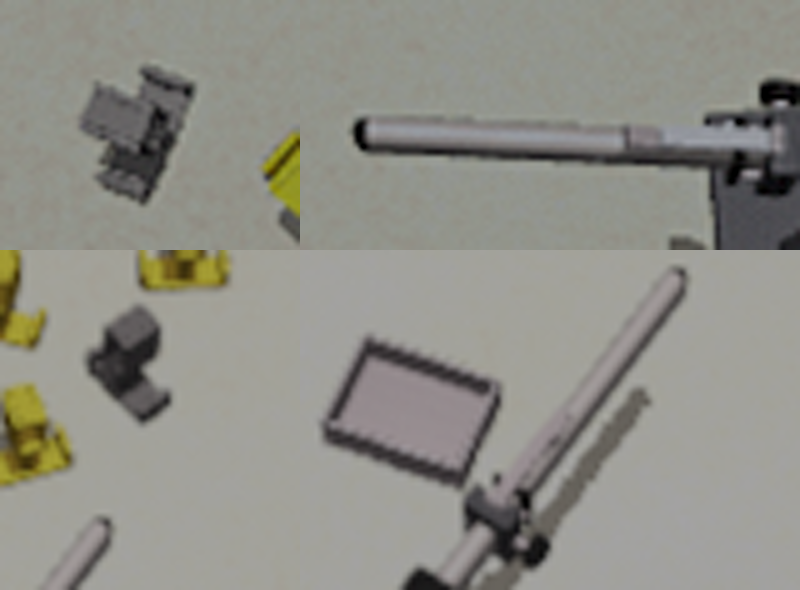

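The grey object at crop (135,130) has a closed loop and a double hook, so it is the target. The rail tip is at top (301.6,171.6) and scene (341.4,184), and the clip nose starts at top (355,172).

Run:
```python
from h import *
tip,r=tri(ray("top",(302,171.7)),ray("scene",(341.2,184.2)));print("tip",tip,r)
z=tip[2]
for p in((306,171.8),(354,173.6)):print("axis",onz("top",p,z))
a,b=onz("scene",(338,188),z),onz("scene",(311,223),z);print(a,b)
print("loop top tri",tri(ray("top",(211.5,222.5)),ray("scene",(346.5,145.5))))
print("loop",onz("top",(212.5,223),83),"ends",onz("top",(223.4,217),22),onz("top",(215,237),22))
```

```text
tip [599.24578879  66.02014364 238.48278854] [np.float64(3.1064457888861763), np.float64(3.1064457888862513)]
axis [596.5236922   54.04649144 238.48278854]
axis [590.24572049 -63.70056935 238.48278854]
[599.28199131  51.03759347 238.48278854] [588.42680229 -98.09939173 238.48278854]
loop top tri (array([494.49217045, 320.99518734,  77.38651751]), [np.float64(1.1353811116322576), np.float64(1.1353811116322916)])
loop [493.16303692 317.66164905  83.        ] ends [517.8108431  301.76437855  22.        ] [460.34372563 324.25324603  22.        ]
```

```bash
R='{"dx":0.04,"dy":-0.029,"yaw":-1}'; python3 -m crank '[{"dx":0.04,"dy":-0.029,"yaw":-1},{"dx":0.04,"dy":-0.029,"yaw":-1},{"dx":0.04,"dy":-0.029,"yaw":-1},{"dx":0.04,"dy":-0.029,"yaw":-1},{"dx":0.04,"dy":-0.029,"yaw":-1},{"dx":0.04,"dy":-0.029,"yaw":-1},{"dx":0.04,"dy":-0.029,"yaw":-1},{"dx":0.04,"dy":-0.029,"yaw":-1},{"dx":0.04,"dy":-0.029,"yaw":-1},{"dx":0.04,"dy":-0.029,"yaw":-1}]' 0.75 10
python3 -m crank '[{"yaw":-1},{"yaw":-1},{"yaw":-1},{"yaw":-1},{"yaw":-1},{"yaw":-1},{"yaw":-1},{"yaw":-1},{"yaw":-1},{}]'
python3 - <<'E'
from h import *
import cv2
c=eyes.calibration("wrist");im=eyes.grab_frame("wrist");cv2.imwrite("pics/w1.png",im[...,::-1])
import pickle;pickle.dump(c,open("w1.pkl","wb"))
from workcell import telemetry;s=telemetry.state();print(s["ee_pos"],s["ee_rot"],s["force"],s["gripper_width"])
E
```

```text
[171.36460244 548.55929351 221.44149479] [-1.79937459e+02  8.92427291e-04  1.62652814e+02] [-0.2621392  -0.13813027 -0.45266563] 91.3605330949662validation failed for argument at $[0]...
validation failed for argument at $[0]...
```

View pics/w1.png

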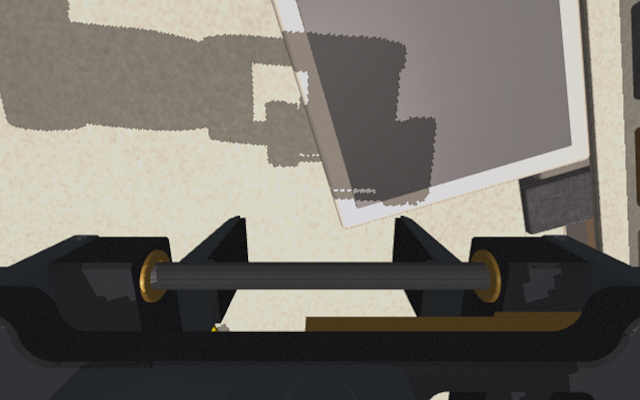

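The wrist view still shows the start area: fingertips at (240,220) and (402,220), with a box behind. The arm did not move because the rows were refused, so I'll give every key.

```bash
python3 -m crank '[{"dx":0.04,"dy":-0.029,"dz":0,"yaw":-1},{"dx":0.04,"dy":-0.029,"dz":0,"yaw":-1},{"dx":0.04,"dy":-0.029,"dz":0,"yaw":-1},{"dx":0.04,"dy":-0.029,"dz":0,"yaw":-1},{"dx":0.04,"dy":-0.029,"dz":0,"yaw":-1},{"dx":0.04,"dy":-0.029,"dz":0,"yaw":-1},{"dx":0.04,"dy":-0.029,"dz":0,"yaw":-1},{"dx":0.04,"dy":-0.029,"dz":0,"yaw":-1},{"dx":0.04,"dy":-0.029,"dz":0,"yaw":-1},{"dx":0.04,"dy":-0.029,"dz":0,"yaw":-1}]' 0.75 10
```

```text
time_s: 1.45
ee_pos: [492.4, 315.9, 221.8]
ee_rot: [-180.0, -0.0, 112.5]
force: [0.4, 0.1, -1.4]
gripper_width: 68.3
gripper_force: 0.0
```

```bash
python3 -m crank '[{"dx":0,"dy":0,"dz":0,"yaw":-1},{"dx":0,"dy":0,"dz":0,"yaw":-1},{"dx":0,"dy":0,"dz":0,"yaw":-1},{"dx":0,"dy":0,"dz":0,"yaw":-1},{"dx":0,"dy":0,"dz":0,"yaw":-1},{"dx":0,"dy":0,"dz":0,"yaw":-1},{"dx":0,"dy":0,"dz":0,"yaw":-1},{"dx":0,"dy":0,"dz":0,"yaw":-1},{"dx":0,"dy":0,"dz":0,"yaw":-1},{"dx":0,"dy":0,"dz":0,"yaw":0}]'
python3 - <<'E'
from h import *
import cv2
c=eyes.calibration("wrist");im=eyes.grab_frame("wrist");cv2.imwrite("pics/w2.png",im[...,::-1])
import pickle;pickle.dump(c,open("w2.pkl","wb"))
E
```

```text
time_s: 2.7
ee_pos: [491.4, 316.8, 221.8]
ee_rot: [-180.0, 0.0, 67.7]
force: [0.1, 0.3, -0.4]
gripper_width: 68.1
gripper_force: 0.0
```

View pics/w2.png

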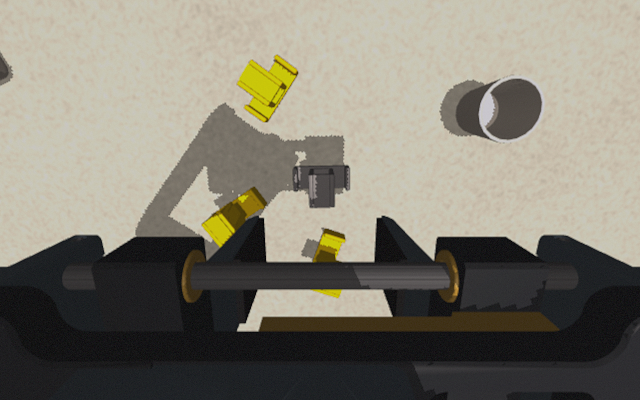

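The wrist view has the grey hook with its ends at about (296,178) and (347,178) and its loop at (321,188). Yellow ones are at (268,88), (233,217) and (327,262), and the cup is at (510,108). Enlarging the hook.

Run:
```python
import cv2
t=cv2.imread("pics/w2.png")[155:220,280:360];cv2.imwrite("pics/c2.png",cv2.resize(t,None,fx=8,fy=8,interpolation=cv2.INTER_NEAREST))
```

```text
(no output)
```

View pics/c2.png

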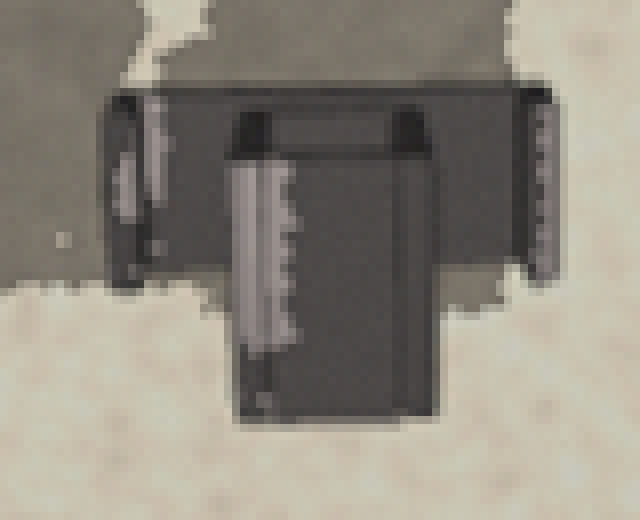

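Run:
```python
from h import *
import pickle;c=pickle.load(open("w2.pkl","rb"))
P=lambda x,y,z:onz("wrist",(280+x/8-.5,155+y/8-.5),z,c)
fl,fr,nl,nr=[P(*q,81) for q in((231,157),(432,157),(238,418),(438,418))]
print(fl,fr,nl,nr);m=(fl+fr+nl+nr)/4;print("loop centre",m)
for d in(fr-fl,nr-nl):print(np.linalg.norm(d),np.degrees(np.arctan2(d[1],d[0])))
for d in(fl-nl,fr-nr):print(np.linalg.norm(d),np.degrees(np.arctan2(d[1],d[0])))
l,r=P(125,100,22),P(540,100,22);d=r-l;print("ends",l,r,np.linalg.norm(d),np.degrees(np.arctan2(d[1],d[0])))
l,r=P(125,288,22),P(545,280,22);d=r-l;print("ends",l,r,np.linalg.norm(d),np.degrees(np.arctan2(d[1],d[0])))
```

```text
[485.53543403 338.57674673  81.        ] [509.64497304 328.7011795   81.        ] [472.66633163 305.65415902  81.        ] [497.39205272 295.52608455  81.        ]
loop centre [491.30969786 317.11454245  81.        ]
26.053727169305255 -22.274616860660387
26.719640267282443 -22.27483790534963
35.34841690936755 68.64998053523601
35.36553380759399 69.72874838857363
ends [467.56691632 343.66894175  22.        ] [526.70538016 319.44514705  22.        ] 63.90735587623799 -22.27457032638156
ends [455.66173598 316.35314075  22.        ] [517.27622677 292.51336481  22.        ] 66.06572781422088 -21.152367606070776
```

The hook centre is at (491.3,317.1) with yaw about -22, and the TCP already lines up with it. Descending 170 mm and gripping.

```bash
python3 -m crank '[{"dx":0,"dy":0,"dz":-0.03,"yaw":0},{"dx":0,"dy":0,"dz":-0.03,"yaw":0},{"dx":0,"dy":0,"dz":-0.03,"yaw":0},{"dx":0,"dy":0,"dz":-0.03,"yaw":0},{"dx":0,"dy":0,"dz":-0.03,"yaw":0},{"dx":0,"dy":0,"dz":-0.03,"yaw":0},{"dx":0,"dy":0,"dz":-0.02,"yaw":0},{"dx":0,"dy":0,"dz":-0.0125,"yaw":0},{"dx":0,"dy":0,"dz":0,"yaw":0},{"dx":0,"dy":0,"dz":0,"yaw":0}]'
python3 -m crank '[{"dx":0,"dy":0,"dz":0,"yaw":0},{"dx":0,"dy":0,"dz":0,"yaw":0},{"dx":0,"dy":0,"dz":0,"yaw":0},{"dx":0,"dy":0,"dz":0,"yaw":0},{"dx":0,"dy":0,"dz":0,"yaw":0},{"dx":0,"dy":0,"dz":0,"yaw":0},{"dx":0,"dy":0,"dz":0,"yaw":0},{"dx":0,"dy":0,"dz":0,"yaw":0}]' 0 20
```

```text
time_s: 4.0
ee_pos: [492.0, 317.2, 52.7]
ee_rot: [179.9, -0.1, 67.7]
force: [1.0, 0.1, -0.0]
gripper_width: 68.4
gripper_force: 0.0
time_s: 5.0
ee_pos: [491.5, 316.8, 52.0]
ee_rot: [180.0, -0.0, 67.7]
force: [-1.0, -0.7, -0.6]
gripper_width: 27.2
gripper_force: 20.0
```

Gripped, 27.2 mm wide. I'll lift, turn to the rail's heading and hold the hook about 60 mm in front of the tip.

```bash
python3 -m crank '[{"dx":0,"dy":0,"dz":0.03,"yaw":0},{"dx":0,"dy":0,"dz":0.04,"yaw":0},{"dx":0,"dy":0,"dz":0.05,"yaw":0},{"dx":0,"dy":0,"dz":0.05,"yaw":0},{"dx":0.02,"dy":-0.03,"dz":0.04,"yaw":0.6},{"dx":0.03,"dy":-0.045,"dz":0.01,"yaw":0.8},{"dx":0.03,"dy":-0.045,"dz":0,"yaw":0.8},{"dx":0.03,"dy":-0.045,"dz":0,"yaw":0.7},{"dx":0.02,"dy":-0.03,"dz":0,"yaw":0.5},{"dx":0.0075,"dy":-0.02,"dz":0,"yaw":0.3}]'
python3 -m crank '[{"dx":0,"dy":0,"dz":0,"yaw":0},{"dx":0,"dy":0,"dz":0,"yaw":0}]'
python3 - <<'E'
from h import *
import cv2
ims={n:eyes.grab_frame(n)[...,::-1] for n in("top","scene","wrist")}
for n in ims: cv2.imwrite(f"pics/{n}3.png",ims[n])
R=lambda im,x,y,w,h,k:cv2.resize(im[y:y+h,x:x+w],None,fx=k,fy=k,interpolation=cv2.INTER_CUBIC)
a=R(ims["top"],240,140,160,60,5);b=R(ims["scene"],290,120,160,60,5)
cv2.imwrite("pics/c3.png",np.vstack([a,b]))
E
```

```text
time_s: 6.25
ee_pos: [602.1, 143.4, 227.3]
ee_rot: [-180.0, 0.0, 86.1]
force: [-0.3, 0.9, -0.8]
gripper_width: 27.1
gripper_force: 20.0
time_s: 6.5
ee_pos: [601.0, 145.5, 227.7]
ee_rot: [-180.0, -0.0, 86.1]
force: [0.3, -0.3, -0.8]
gripper_width: 27.1
gripper_force: 20.0
```

View pics/c3.png

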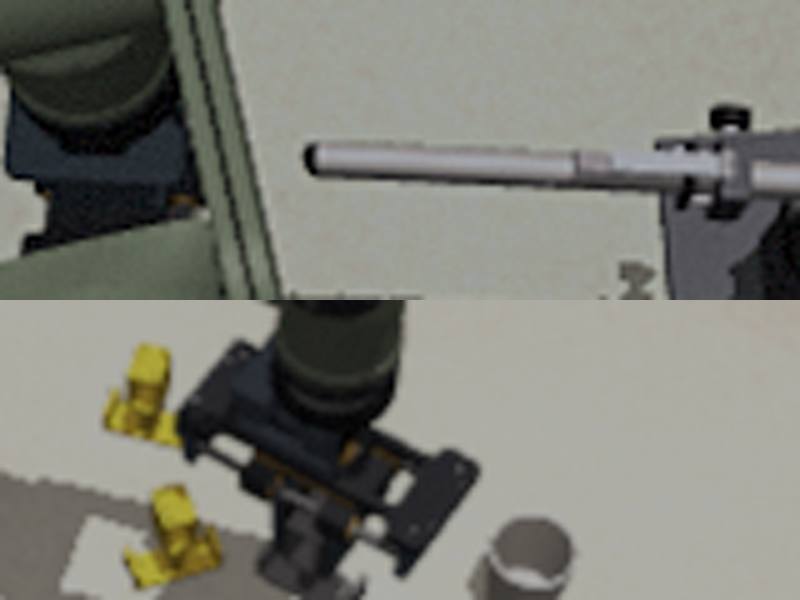

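The top crop shows the tip at pixel (301.5,171.5), but the arm hides the hook. The scene crop shows the held hook at about (349,171). I'll raise it and take two wrist views over the rail to fix the tip and the axis.

```bash
cat > g.py <<'E'
import sys,pickle,cv2
from workcell import eyes,telemetry
n=sys.argv[1]
c=eyes.calibration("wrist");im=eyes.grab_frame("wrist");cv2.imwrite(f"pics/{n}.png",im[...,::-1]);pickle.dump(c,open(n+".pkl","wb"))
E
python3 -m crank '[{"dx":0,"dy":0,"dz":0.03,"yaw":0},{"dx":0,"dy":0,"dz":0.05,"yaw":0},{"dx":0,"dy":0,"dz":0.05,"yaw":0},{"dx":0,"dy":0,"dz":0.05,"yaw":0},{"dx":0,"dy":-0.03,"dz":0.03,"yaw":0},{"dx":0,"dy":-0.04,"dz":0,"yaw":0},{"dx":0,"dy":-0.03,"dz":0,"yaw":0},{"dx":0,"dy":0,"dz":0,"yaw":0},{"dx":0,"dy":0,"dz":0,"yaw":0},{"dx":0,"dy":0,"dz":0,"yaw":0}]'
python3 g.py w4
python3 -m crank '[{"dx":0,"dy":-0.03,"dz":0,"yaw":0},{"dx":0,"dy":-0.04,"dz":0,"yaw":0},{"dx":0,"dy":-0.04,"dz":0,"yaw":0},{"dx":0,"dy":-0.03,"dz":0,"yaw":0},{"dx":0,"dy":0,"dz":0,"yaw":0},{"dx":0,"dy":0,"dz":0,"yaw":0},{"dx":0,"dy":0,"dz":0,"yaw":0}]'
python3 g.py w5
python3 - <<'E'
import cv2,numpy as np
cv2.imwrite("pics/c45.png",np.hstack([cv2.resize(cv2.imread(f"pics/w{k}.png")[:300,220:420],None,fx=2,fy=2,interpolation=cv2.INTER_CUBIC) for k in(4,5)]))
E
```

```text
time_s: 7.9
ee_pos: [601.4, 66.0, 395.8]
ee_rot: [-180.0, -0.0, 86.2]
force: [0.2, -0.8, -0.5]
gripper_width: 27.0
gripper_force: 20.0
time_s: 8.82
ee_pos: [601.5, -46.0, 396.0]
ee_rot: [180.0, -0.0, 86.2]
force: [-0.9, 0.1, 0.0]
gripper_width: 27.5
gripper_force: 20.0
```

View pics/c45.png

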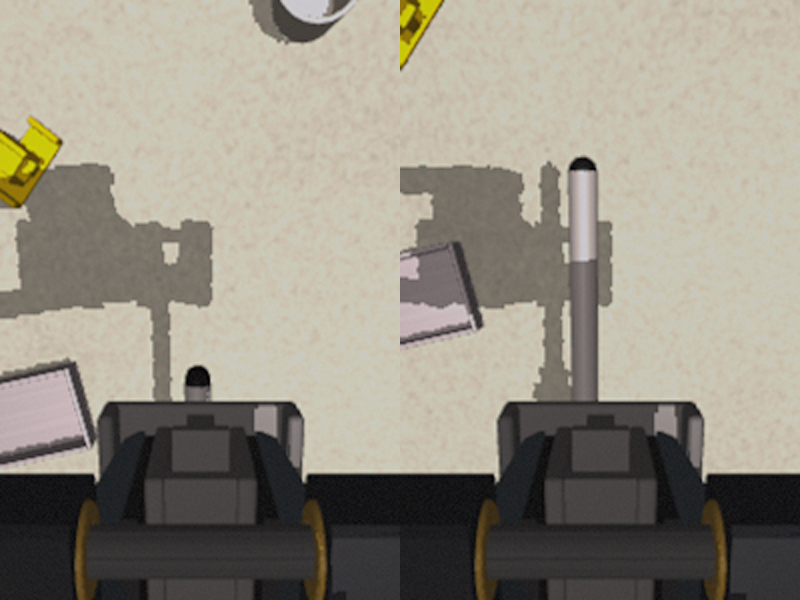

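Both wrist views show the tip: w4 at pixel (319,183) and w5 at (311.3,78.5). The hook is centred and square in the jaws, at about column 320.

Run:
```python
from h import *
import pickle
c4,c5=[pickle.load(open(f"w{k}.pkl","rb")) for k in(4,5)]
r4,r5=ray("wrist",(319,183),c4),ray("wrist",(311.2,78.5),c5)
print("w4w5",tri(r4,r5)); rt,rs=ray("top",(301.6,171.6)),ray("scene",(341.3,184.1))
print("w5top",tri(r5,rt),"w5scene",tri(r5,rs),"w4scene",tri(r4,rs))
A=0;v=0
for o,d in(r4,r5,rt,rs):
    P=np.eye(3)-np.outer(d,d);A=A+P;v=v+P@o
t=np.linalg.solve(A,v);print("all",t)
for z in(238,245):
  a,b=onz("wrist",(220+182.5/2,85),z,c5),onz("wrist",(220+185.5/2,198),z,c5);d=a-b
  print(z,a,b,np.degrees(np.arctan2(-d[0],d[1])))
# hook centre column at loop top far edge:
```

```text
w4w5 (array([598.48163836,  69.09510979, 226.1239614 ]), [np.float64(0.30115658856514216), np.float64(0.30115658856508387)])
w5top (array([597.98180679,  66.32356616, 237.07075668]), [np.float64(1.4763064435581577), np.float64(1.4763064435582431)]) w5scene (array([599.83002205,  68.42758028, 238.00059201]), [np.float64(1.623473178716586), np.float64(1.6234731787165797)]) w4scene (array([599.60249507,  71.09712471, 234.34217081]), [np.float64(0.7107680278532235), np.float64(0.7107680278533931)])
all [599.00637202  68.70167833 234.19755129]
238 [598.01117836  61.50462866 238.        ] [591.00883163 -57.00766578 238.        ] -3.3814129748168704
245 [598.15536883  60.78078154 245.        ] [591.30682552 -55.12844308 245.        ] -3.381412974816864
```

Tip at about (599,68,236), with rail yaw -3.4. Going back out in front, then down to the axis (TCP z about 226, x about 603 at y 145), and turning +0.5°.

```bash
python3 -m crank '[{"dx":0,"dy":0.04,"dz":0,"yaw":0},{"dx":0.002,"dy":0.05,"dz":0,"yaw":0.1},{"dx":0,"dy":0.06,"dz":0,"yaw":0},{"dx":0,"dy":0.05,"dz":0,"yaw":0},{"dx":0,"dy":0.039,"dz":-0.03,"yaw":0},{"dx":0,"dy":0,"dz":-0.05,"yaw":0},{"dx":0,"dy":0,"dz":-0.05,"yaw":0},{"dx":0,"dy":0,"dz":-0.05,"yaw":0},{"dx":0,"dy":0,"dz":-0.0325,"yaw":0},{"dx":0,"dy":0,"dz":0,"yaw":0}]'
python3 -m crank '[{"dx":-0.001,"dy":-0.02,"dz":0,"yaw":0},{"dx":-0.001,"dy":-0.02,"dz":0,"yaw":0},{"dx":-0.001,"dy":-0.015,"dz":0,"yaw":0},{"dx":-0.0005,"dy":-0.008,"dz":0,"yaw":0},{"dx":0,"dy":0,"dz":0,"yaw":0},{"dx":0,"dy":0,"dz":0,"yaw":0}]'
python3 - <<'E'
from h import *
import cv2
s=eyes.grab_frame("scene")[...,::-1]
cv2.imwrite("pics/c6.png",cv2.resize(s[140:220,300:400],None,fx=7,fy=7,interpolation=cv2.INTER_CUBIC))
E
```

```text
time_s: 10.12
ee_pos: [601.6, 144.4, 223.9]
ee_rot: [-179.7, 0.1, 86.7]
force: [0.0, 0.9, 0.6]
gripper_width: 27.0
gripper_force: 20.0
time_s: 10.88
ee_pos: [600.3, 93.9, 226.0]
ee_rot: [180.0, -0.0, 86.7]
force: [-0.1, 0.5, -0.4]
gripper_width: 27.1
gripper_force: 20.0
```

View pics/c6.png

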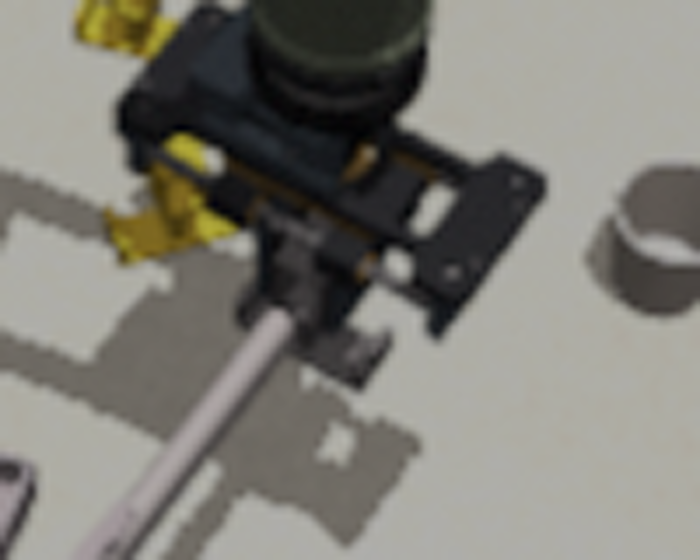

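The crop shows the tip at about (277,312), right at the loop's mouth. Feeling forward in small steps.

```bash
python3 -m crank '[{"dx":-0.0002,"dy":-0.003,"dz":0,"yaw":0},{"dx":-0.0002,"dy":-0.003,"dz":0,"yaw":0},{"dx":-0.0002,"dy":-0.003,"dz":0,"yaw":0},{"dx":0,"dy":0,"dz":0,"yaw":0}]'
python3 -m crank '[{"dx":-0.0002,"dy":-0.0025,"dz":0,"yaw":0},{"dx":0,"dy":0,"dz":0,"yaw":0}]'
python3 -m crank '[{"dx":-0.0001,"dy":-0.0025,"dz":0,"yaw":0},{"dx":0,"dy":0,"dz":0,"yaw":0}]'
```

```text
time_s: 11.42
ee_pos: [599.8, 86.3, 226.0]
ee_rot: [180.0, 0.0, 86.6]
force: [0.5, -1.2, -1.3]
gripper_width: 27.5
gripper_force: 20.0
time_s: 11.68
ee_pos: [599.7, 85.2, 225.9]
ee_rot: [180.0, -0.1, 86.6]
force: [0.5, 3.5, -1.3]
gripper_width: 27.1
gripper_force: 20.0
time_s: 11.92
ee_pos: [599.7, 84.7, 226.0]
ee_rot: [180.0, -0.3, 86.7]
force: [0.4, 8.5, -1.6]
gripper_width: 27.3
gripper_force: 20.0
```

Contact: 8.5 N at y 84.7 means the rim is riding on the dome. The torque should tell me which side.

```bash
cat > f.py <<'E'
from workcell import telemetry
s=telemetry.state();print(s["ee_pos"].round(2),s["ee_rot"].round(2),s["force"].round(2),s["torque"].round(3))
E
python3 f.py; python3 f.py
python3 -m crank '[{"dx":0,"dy":0.007,"dz":0,"yaw":0},{"dx":0,"dy":0,"dz":0,"yaw":0},{"dx":0,"dy":0,"dz":0,"yaw":0}]'; python3 f.py
python3 - <<'E'
from h import *
import cv2
s=eyes.grab_frame("scene")[...,::-1]
cv2.imwrite("pics/c7.png",cv2.resize(s[165:195,325:365],None,fx=18,fy=18,interpolation=cv2.INTER_CUBIC))
E
```

```text
[599.66  84.74 225.99] [179.99  -0.27  86.65] [ 0.36  8.45 -1.6 ] [ 1.277 -0.059  0.009]
[599.66  84.74 225.99] [179.99  -0.27  86.65] [ 0.36  8.45 -1.6 ] [ 1.277 -0.059  0.009]
time_s: 12.3
ee_pos: [599.5, 87.6, 226.0]
ee_rot: [180.0, 0.0, 86.7]
force: [-0.0, -0.8, -0.6]
gripper_width: 27.6
gripper_force: 20.0
[599.51  87.63 225.99] [1.800e+02 5.000e-02 8.665e+01] [-0.03 -0.84 -0.55] [-0.074  0.07  -0.001]
```

View pics/c7.png

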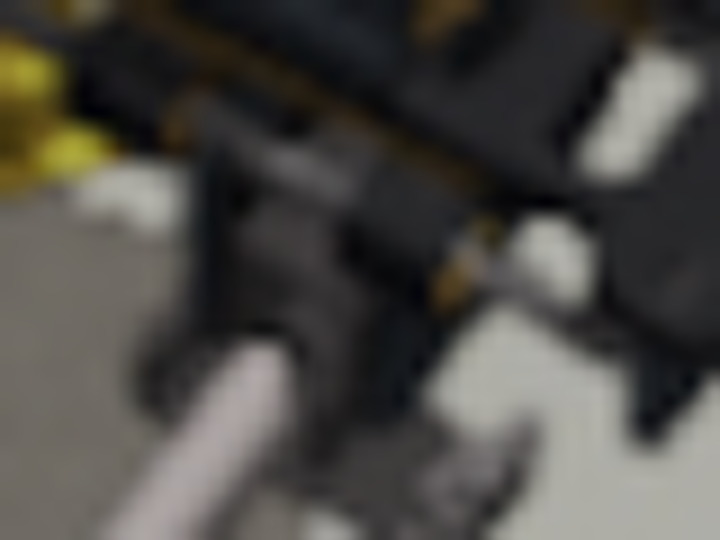

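Run:
```python
from h import *
c=eyes.calibration("scene");T=np.linalg.inv(c["world_from_camera"]);K=c["camera_matrix"]
def pr(p):
    q=K@(T[:3,:3]@p+T[:3,3]);q=q[:2]/q[2];return ((q-[325,165]+.5)*18).round()
e=np.array([598.5,69.6,236.])
for n,d in(("looptop",21.2),("holetop",16.2),("eye",0),("holebot",-16.2),("base",-62)):print(n,pr(e+[0,0,d]))
for s in(-36,36):print("base corner",pr(e+[s,0,-62]),pr(e+[s,-0,-40]))
for z in(226,230,234,238,242):print(z,"tip top edge",pr(np.array([598.2,60,z+15.])),"left",pr(np.array([590.7,60,z+7.])),"right",pr(np.array([605.7,60,z+7.])))
```

```text
looptop [294. 288.]
holetop [293. 303.]
eye [289. 351.]
holebot [286. 398.]
base [276. 525.]
base corner [106. 441.] [108. 380.]
base corner [448. 611.] [455. 551.]
226 tip top edge [263. 375.] left [224. 380.] right [298. 417.]
230 tip top edge [264. 364.] left [225. 369.] right [299. 405.]
234 tip top edge [264. 352.] left [226. 357.] right [300. 394.]
238 tip top edge [265. 340.] left [226. 345.] right [301. 382.]
242 tip top edge [266. 328.] left [227. 333.] right [302. 370.]
```

Pictures are used up, so from here I go by numbers. The camera limb of the 30 mm high nose was its upper edge for scene, top and w5, and its lower edge for w4. Corrected, the axis comes out at about z 230, which agrees with the pure-y contact on the lower rim. Lowering 6 mm and probing again.

```bash
python3 - <<'E'
from h import *
import pickle
c4,c5=[pickle.load(open(f"w{k}.pkl","rb")) for k in(4,5)]
A=0;v=0;u=np.array([0,0,7.5])
L=[(ray("wrist",(319,183),c4),-u),(ray("wrist",(311.2,78.5),c5),u),(ray("top",(301.6,171.6)),u),(ray("scene",(341.3,184.1)),u)]
for (o,d),k in L:
    P=np.eye(3)-np.outer(d,d);A=A+P;v=v+P@(o-k)
t=np.linalg.solve(A,v);print(t,[np.linalg.norm(np.cross(t+k-o,d)).round(1) for (o,d),k in L])
E
python3 -m crank '[{"dx":0,"dy":0.002,"dz":-0.004,"yaw":0},{"dx":0,"dy":0,"dz":-0.0035,"yaw":0},{"dx":0,"dy":0,"dz":0,"yaw":0},{"dx":0,"dy":-0.004,"dz":0,"yaw":0},{"dx":-0.0002,"dy":-0.003,"dz":0,"yaw":0},{"dx":0,"dy":0,"dz":0,"yaw":0}]' - 30;python3 f.py
```

```text
[598.96524081  67.6009909  229.4530526 ] [np.float64(0.6), np.float64(0.6), np.float64(3.0), np.float64(2.9)]
time_s: 13.1
ee_pos: [599.4, 83.8, 220.1]
ee_rot: [180.0, 0.0, 86.6]
force: [-0.5, 1.0, 0.3]
gripper_width: 27.3
gripper_force: 30.0
[599.41  83.78 220.09] [179.98   0.    86.63] [-0.53  1.02  0.26] [-0.112  0.014 -0.021]
```

```bash
python3 -m crank '[{"dx":0,"dy":-0.0025,"dz":0,"yaw":0},{"dx":0,"dy":0,"dz":0,"yaw":0}]';python3 f.py
python3 -m crank '[{"dx":-0.0002,"dy":-0.0025,"dz":0,"yaw":0},{"dx":0,"dy":0,"dz":0,"yaw":0}]';python3 f.py
```

```text
time_s: 13.35
ee_pos: [599.4, 81.9, 220.0]
ee_rot: [180.0, 0.0, 86.6]
force: [0.0, -0.0, -0.7]
gripper_width: 27.5
gripper_force: 30.0
[599.39  81.92 220.  ] [179.99   0.    86.64] [ 0.03 -0.02 -0.67] [-0.068  0.024 -0.002]
time_s: 13.6
ee_pos: [599.2, 79.9, 220.0]
ee_rot: [180.0, 0.0, 86.6]
force: [1.3, -0.1, 0.0]
gripper_width: 27.4
gripper_force: 30.0
[599.22  79.92 220.  ] [179.99   0.    86.64] [ 1.29 -0.08  0.05] [-0.121  0.002 -0.068]
```

Going in freely. Fx is now +1.3 and the torque about z is negative, so it may be touching lightly. On in small steps.

```bash
python3 -m crank '[{"dx":0,"dy":-0.0025,"dz":0,"yaw":0},{"dx":0,"dy":0,"dz":0,"yaw":0}]' >/dev/null;python3 f.py
python3 -m crank '[{"dx":-0.0002,"dy":-0.0025,"dz":0,"yaw":0},{"dx":0,"dy":0,"dz":0,"yaw":0}]'>/dev/null;python3 f.py
```

```text
[599.23  77.92 219.99] [179.99   0.    86.64] [ 0.65 -0.25 -0.98] [-0.043  0.061  0.037]
[599.05  75.93 219.96] [180.     0.    86.64] [-0.6  -0.39 -0.63] [-0.103  0.061 -0.   ]
```

```bash
python3 -m crank '[{"dx":-0.0003,"dy":-0.005,"dz":0,"yaw":0},{"dx":0,"dy":0,"dz":0,"yaw":0}]' >/dev/null;python3 f.py
python3 -m crank '[{"dx":-0.0003,"dy":-0.005,"dz":0,"yaw":0},{"dx":0,"dy":0,"dz":0,"yaw":0}]'>/dev/null;python3 f.py
python3 -m crank '[{"dx":-0.0003,"dy":-0.005,"dz":0,"yaw":0},{"dx":0,"dy":0,"dz":0,"yaw":0}]'>/dev/null;python3 f.py
```

```text
[598.83  71.74 220.01] [1.7999e+02 1.0000e-02 8.6630e+01] [-0.38  0.22 -0.6 ] [-0.075  0.116  0.058]
[598.58  67.73 219.99] [1.7999e+02 1.0000e-02 8.6630e+01] [ 0.2   0.07 -1.65] [-0.081  0.07   0.012]
[598.32  63.78 220.  ] [1.7999e+02 1.0000e-02 8.6630e+01] [ 0.14 -0.36 -1.02] [-0.058  0.063 -0.045]
```

Threaded, with no force. Sliding on.

```bash
python3 -m crank '[{"dx":-0.0006,"dy":-0.01,"dz":0,"yaw":0},{"dx":-0.0006,"dy":-0.01,"dz":0,"yaw":0},{"dx":0,"dy":0,"dz":0,"yaw":0}]' >/dev/null;python3 f.py
python3 -m crank '[{"dx":-0.0006,"dy":-0.01,"dz":0,"yaw":0},{"dx":-0.0006,"dy":-0.01,"dz":0,"yaw":0},{"dx":0,"dy":0,"dz":0,"yaw":0}]' >/dev/null;python3 f.py
python3 -m crank '[{"dx":-0.0006,"dy":-0.01,"dz":0,"yaw":0},{"dx":-0.0006,"dy":-0.01,"dz":0,"yaw":0},{"dx":0,"dy":0,"dz":0,"yaw":0}]' >/dev/null;python3 f.py
```

```text
[597.34  47.24 220.03] [1.7999e+02 1.0000e-02 8.6590e+01] [ 1.29  0.11 -0.23] [-0.092  0.056 -0.006]
[596.35  31.35 219.98] [1.80e+02 1.00e-02 8.66e+01] [ 0.19 -0.   -1.08] [-0.126  0.04   0.   ]
[595.4   15.38 219.97] [1.80e+02 1.00e-02 8.66e+01] [-0.27 -0.06 -0.75] [-0.09   0.038 -0.019]
```

Centring check: nudge in z and x and read the forces.

```bash
python3 -m crank '[{"dx":0,"dy":0,"dz":0.003,"yaw":0},{"dx":0,"dy":0,"dz":0,"yaw":0},{"dx":0,"dy":0,"dz":0,"yaw":0}]' >/dev/null;python3 f.py
python3 -m crank '[{"dx":0,"dy":0,"dz":-0.006,"yaw":0},{"dx":0,"dy":0,"dz":0,"yaw":0},{"dx":0,"dy":0,"dz":0,"yaw":0}]' >/dev/null;python3 f.py
python3 -m crank '[{"dx":0.003,"dy":0,"dz":0.003,"yaw":0},{"dx":0,"dy":0,"dz":0,"yaw":0},{"dx":0,"dy":0,"dz":0,"yaw":0}]' >/dev/null;python3 f.py
python3 -m crank '[{"dx":-0.006,"dy":0,"dz":0,"yaw":0},{"dx":0,"dy":0,"dz":0,"yaw":0},{"dx":0,"dy":0,"dz":0,"yaw":0}]' >/dev/null;python3 f.py
```

```text
[595.36  15.83 221.11] [-1.7993e+02  5.0000e-02  8.6660e+01] [  3.75  -2.09 -11.54] [-0.479 -0.563 -0.029]
[595.59  16.38 218.53] [ 1.7992e+02 -3.0000e-02  8.6660e+01] [-0.48  0.28  0.7 ] [-0.012  0.144 -0.009]
[597.7   16.09 219.98] [-179.98   -0.     86.65] [-0.83  0.28 -0.49] [-0.102  0.27   0.006]
[595.42  15.95 220.24] [ 1.7965e+02 -1.0000e-02  8.6640e+01] [ 5.61  0.27 -3.25] [-0.079 -0.869 -0.104]
```

It is on the tube. The free centre is about 1.2 mm to +x and 0.4 mm lower, so I correct that and go on.

```bash
python3 -m crank '[{"dx":0.0045,"dy":0,"dz":-0.0004,"yaw":0},{"dx":0,"dy":0,"dz":0,"yaw":0},{"dx":0,"dy":0,"dz":0,"yaw":0}]' >/dev/null;python3 f.py
python3 -m crank '[{"dx":-0.0006,"dy":-0.01,"dz":0,"yaw":0},{"dx":-0.0006,"dy":-0.01,"dz":0,"yaw":0},{"dx":0,"dy":0,"dz":0,"yaw":0}]' >/dev/null;python3 f.py
python3 -m crank '[{"dx":-0.0006,"dy":-0.01,"dz":0,"yaw":0},{"dx":0,"dy":0,"dz":0,"yaw":0}]' >/dev/null;python3 f.py
python3 -m crank '[{"dx":-0.0006,"dy":-0.01,"dz":0,"yaw":0},{"dx":0,"dy":0,"dz":0,"yaw":0}]' >/dev/null;python3 f.py
```

```text
[596.38  16.07 219.57] [-179.97    0.     86.65] [-0.1  -1.43 -0.96] [-0.076  0.063 -0.029]
[595.6   -0.8  219.69] [1.800e+02 1.000e-02 8.659e+01] [ 0.42 -0.31 -0.4 ] [-0.052  0.025  0.02 ]
[595.19  -8.54 219.68] [1.7999e+02 1.0000e-02 8.6610e+01] [ 0.45  0.56 -0.74] [-0.074  0.052  0.011]
[594.71 -16.46 219.66] [1.800e+02 1.000e-02 8.662e+01] [-0.8   0.09 -1.03] [-0.044  0.085  0.027]
```

Now 3 to 4 mm steps, watching for the clip.

```bash
R(){ python3 f.py; }
python3 -m crank '[{"dx":-0.0006,"dy":-0.01,"dz":0,"yaw":0},{"dx":0,"dy":0,"dz":0,"yaw":0}]' >/dev/null;R
python3 -m crank '[{"dx":-0.0003,"dy":-0.005,"dz":0,"yaw":0},{"dx":0,"dy":0,"dz":0,"yaw":0}]' >/dev/null;R
python3 -m crank '[{"dx":-0.0003,"dy":-0.005,"dz":0,"yaw":0},{"dx":0,"dy":0,"dz":0,"yaw":0}]' >/dev/null;R
python3 -m crank '[{"dx":-0.0003,"dy":-0.005,"dz":0,"yaw":0},{"dx":0,"dy":0,"dz":0,"yaw":0}]' >/dev/null;R
python3 -m crank '[{"dx":-0.0003,"dy":-0.005,"dz":0,"yaw":0},{"dx":0,"dy":0,"dz":0,"yaw":0}]' >/dev/null;R
```

```text
[594.26 -24.5  219.67] [1.7999e+02 1.0000e-02 8.6610e+01] [ 0.14  0.42 -0.87] [-0.055  0.032 -0.006]
[593.98 -28.16 219.64] [180.     0.    86.63] [ 0.02  0.03 -0.79] [-0.098  0.031  0.056]
[593.77 -32.19 219.65] [180.     0.    86.64] [-0.27 -0.69  0.04] [-0.137  0.121 -0.027]
[593.55 -36.2  219.67] [179.99   0.    86.64] [ 0.04  0.98 -0.95] [-0.106  0.071 -0.061]
[593.29 -40.26 219.65] [1.800e+02 1.000e-02 8.663e+01] [ 0.79  0.41 -1.71] [-0.107  0.003  0.025]
```

```bash
R(){ python3 f.py; }
python3 -m crank '[{"dx":-0.0002,"dy":-0.003,"dz":0,"yaw":0},{"dx":0,"dy":0,"dz":0,"yaw":0}]' >/dev/null;R
python3 -m crank '[{"dx":-0.0002,"dy":-0.003,"dz":0,"yaw":0},{"dx":0,"dy":0,"dz":0,"yaw":0}]' >/dev/null;R
python3 -m crank '[{"dx":-0.0002,"dy":-0.003,"dz":0,"yaw":0},{"dx":0,"dy":0,"dz":0,"yaw":0}]' >/dev/null;R
python3 -m crank '[{"dx":-0.0002,"dy":-0.003,"dz":0,"yaw":0},{"dx":0,"dy":0,"dz":0,"yaw":0}]' >/dev/null;R
python3 -m crank '[{"dx":-0.0002,"dy":-0.003,"dz":0,"yaw":0},{"dx":0,"dy":0,"dz":0,"yaw":0}]' >/dev/null;R
```

```text
[593.12 -42.49 219.66] [179.99   0.    86.64] [-0.77  0.09 -0.6 ] [-0.094  0.09  -0.075]
[592.97 -44.91 219.66] [179.99   0.    86.64] [ 0.69 -0.11  0.14] [-0.084  0.038 -0.025]
[592.82 -47.3  219.66] [179.99   0.    86.64] [0.35 0.64 0.19] [-0.099  0.012 -0.042]
[592.65 -49.73 219.64] [180.     0.    86.64] [ 0.23  0.16 -1.14] [-0.145  0.055 -0.023]
[592.5  -52.12 219.65] [180.     0.    86.64] [ 0.48  0.84 -1.04] [-0.062  0.026 -0.044]
```

```bash
R(){ python3 f.py; }
python3 -m crank '[{"dx":-0.0002,"dy":-0.003,"dz":0,"yaw":0},{"dx":0,"dy":0,"dz":0,"yaw":0}]' >/dev/null;R
python3 -m crank '[{"dx":-0.0002,"dy":-0.003,"dz":0,"yaw":0},{"dx":0,"dy":0,"dz":0,"yaw":0}]' >/dev/null;R
python3 -m crank '[{"dx":-0.0002,"dy":-0.003,"dz":0,"yaw":0},{"dx":0,"dy":0,"dz":0,"yaw":0}]' >/dev/null;R
python3 -m crank '[{"dx":-0.0001,"dy":-0.002,"dz":0,"yaw":0},{"dx":0,"dy":0,"dz":0,"yaw":0}]' >/dev/null;R
python3 -m crank '[{"dx":-0.0001,"dy":-0.002,"dz":0,"yaw":0},{"dx":0,"dy":0,"dz":0,"yaw":0}]' >/dev/null;R
```

```text
[592.33 -54.52 219.64] [180.     0.    86.64] [ 0.03  0.1  -1.32] [-0.067  0.031 -0.032]
[592.19 -56.91 219.64] [179.99   0.    86.64] [ 0.75 -0.04 -1.57] [-0.139  0.063  0.039]
[591.88 -59.04 219.35] [-1.7997e+02 -2.0000e-02  8.6650e+01] [-0.2   0.95 -2.19] [ 0.085  0.014 -0.027]
[591.81 -60.69 219.48] [-1.7998e+02 -1.0000e-02  8.6650e+01] [ 0.17  1.72 -2.66] [0.197 0.067 0.008]
[591.82 -62.41 219.59] [-180.      0.     86.65] [-0.26  1.8  -2.26] [ 0.194  0.086 -0.005]
```

The clip nose was met at y about -58. Pushing on under it.

```bash
R(){ python3 f.py; }
python3 -m crank '[{"dx":-0.0001,"dy":-0.002,"dz":0,"yaw":0},{"dx":0,"dy":0,"dz":0,"yaw":0}]' >/dev/null;R
python3 -m crank '[{"dx":-0.0001,"dy":-0.002,"dz":0,"yaw":0},{"dx":0,"dy":0,"dz":0,"yaw":0}]' >/dev/null;R
python3 -m crank '[{"dx":-0.0002,"dy":-0.003,"dz":0,"yaw":0},{"dx":0,"dy":0,"dz":0,"yaw":0}]' >/dev/null;R
python3 -m crank '[{"dx":-0.0002,"dy":-0.003,"dz":0,"yaw":0},{"dx":0,"dy":0,"dz":0,"yaw":0}]' >/dev/null;R
python3 -m crank '[{"dx":-0.0002,"dy":-0.003,"dz":0,"yaw":0},{"dx":0,"dy":0,"dz":0,"yaw":0}]' >/dev/null;R
```

```text
[591.75 -64.08 219.61] [-1.800e+02  1.000e-02  8.665e+01] [ 0.36  1.77 -2.11] [0.187 0.025 0.022]
[591.68 -65.69 219.62] [1.800e+02 1.000e-02 8.665e+01] [ 0.44  1.62 -2.88] [0.226 0.03  0.007]
[591.5  -68.59 219.66] [1.7999e+02 6.0000e-02 8.6640e+01] [-0.37  0.71 -2.06] [-0.002  0.055  0.029]
[591.37 -70.86 219.68] [1.7999e+02 4.0000e-02 8.6640e+01] [-0.35  0.21 -3.12] [-0.046  0.066  0.019]
[591.21 -73.06 219.68] [1.7999e+02 2.0000e-02 8.6640e+01] [-0.22 -0.15 -3.08] [-0.037  0.026 -0.04 ]
```

```bash
R(){ python3 f.py; }
python3 -m crank '[{"dx":-0.0002,"dy":-0.004,"dz":0,"yaw":0},{"dx":0,"dy":0,"dz":0,"yaw":0}]' >/dev/null;R
python3 -m crank '[{"dx":-0.0002,"dy":-0.003,"dz":0,"yaw":0},{"dx":0,"dy":0,"dz":0,"yaw":0}]' >/dev/null;R
python3 -m crank '[{"dx":-0.0002,"dy":-0.003,"dz":0,"yaw":0},{"dx":0,"dy":0,"dz":0,"yaw":0}]' >/dev/null;R
python3 -m crank '[{"dx":-0.0002,"dy":-0.003,"dz":0,"yaw":0},{"dx":0,"dy":0,"dz":0,"yaw":0}]' >/dev/null;R
python3 -m crank '[{"dx":-0.0002,"dy":-0.003,"dz":0,"yaw":0},{"dx":0,"dy":0,"dz":0,"yaw":0}]' >/dev/null;R
python3 -m crank '[{"dx":-0.0002,"dy":-0.003,"dz":0,"yaw":0},{"dx":0,"dy":0,"dz":0,"yaw":0}]' >/dev/null;R
```

```text
[591.05 -76.33 219.65] [1.800e+02 3.000e-02 8.664e+01] [ 0.37 -0.33 -2.91] [-0.056  0.066  0.016]
[590.88 -78.59 219.66] [1.800e+02 2.000e-02 8.665e+01] [-0.42  0.43 -1.42] [-0.065  0.171  0.047]
[590.72 -80.99 219.64] [1.800e+02 1.000e-02 8.664e+01] [ 0.04  0.24 -1.58] [-0.052  0.078 -0.005]
[590.57 -83.38 219.63] [1.800e+02 1.000e-02 8.664e+01] [-0.19  1.03 -2.74] [ 0.013  0.059 -0.01 ]
[590.39 -85.81 219.63] [1.800e+02 2.000e-02 8.664e+01] [-0.33  0.67 -2.85] [-0.082  0.032 -0.013]
[590.24 -88.21 219.65] [1.800e+02 2.000e-02 8.664e+01] [ 0.67  0.19 -2.63] [-0.068  0.031  0.03 ]
```

```bash
R(){ python3 f.py; }
python3 -m crank '[{"dx":-0.0002,"dy":-0.003,"dz":0,"yaw":0},{"dx":0,"dy":0,"dz":0,"yaw":0}]' >/dev/null;R
python3 -m crank '[{"dx":-0.0002,"dy":-0.003,"dz":0,"yaw":0},{"dx":0,"dy":0,"dz":0,"yaw":0}]' >/dev/null;R
python3 -m crank '[{"dx":-0.0001,"dy":-0.002,"dz":0,"yaw":0},{"dx":0,"dy":0,"dz":0,"yaw":0}]' >/dev/null;R
python3 -m crank '[{"dx":-0.0001,"dy":-0.002,"dz":0,"yaw":0},{"dx":0,"dy":0,"dz":0,"yaw":0}]' >/dev/null;R
python3 -m crank '[{"dx":-0.0001,"dy":-0.002,"dz":0,"yaw":0},{"dx":0,"dy":0,"dz":0,"yaw":0}]' >/dev/null;R
```

```text
[590.11 -90.61 219.66] [1.7999e+02 2.0000e-02 8.6640e+01] [-0.03  0.49 -2.55] [-0.068  0.059 -0.043]
[589.92 -92.99 219.63] [1.800e+02 2.000e-02 8.664e+01] [ 0.36 -0.64 -2.85] [-0.144  0.081  0.019]
[589.85 -94.49 219.68] [1.7999e+02 1.0000e-02 8.6640e+01] [ 0.17  0.07 -2.32] [-0.008  0.049  0.017]
[589.79 -96.08 219.65] [1.7999e+02 1.0000e-02 8.6650e+01] [-0.73  0.49 -2.74] [-0.056  0.094  0.053]
[589.69 -97.72 219.67] [1.7999e+02 1.0000e-02 8.6640e+01] [ 0.3   1.15 -2.63] [-0.093  0.08  -0.014]
```

```bash
R(){ python3 f.py; }
python3 -m crank '[{"dx":-0.0001,"dy":-0.002,"dz":0,"yaw":0},{"dx":0,"dy":0,"dz":0,"yaw":0}]' >/dev/null;R
python3 -m crank '[{"dx":-0.0001,"dy":-0.002,"dz":0,"yaw":0},{"dx":0,"dy":0,"dz":0,"yaw":0}]' >/dev/null;R
python3 -m crank '[{"dx":-0.0001,"dy":-0.002,"dz":0,"yaw":0},{"dx":0,"dy":0,"dz":0,"yaw":0}]' >/dev/null;R
```

```text
[589.62 -99.36 219.66] [1.7999e+02 1.0000e-02 8.6640e+01] [ 0.41 -0.05 -3.32] [-0.06   0.009 -0.041]
[ 589.57 -100.71  219.67] [ 1.7999e+02 -1.0000e-02  8.6640e+01] [ 0.41  1.06 -1.24] [ 0.022  0.044 -0.031]
[ 589.46 -102.06  219.67] [ 1.800e+02 -4.000e-02  8.664e+01] [-0.41  3.2  -2.59] [0.347 0.056 0.014]
```

The buffer was touched at y about -100.3. The clip should drop near -105.5, and I must stay above -108. Small steps.

```bash
R(){ python3 f.py; }
python3 -m crank '[{"dx":-0.0001,"dy":-0.0015,"dz":0,"yaw":0},{"dx":0,"dy":0,"dz":0,"yaw":0}]' >/dev/null;R
python3 -m crank '[{"dx":-0.0001,"dy":-0.0015,"dz":0,"yaw":0},{"dx":0,"dy":0,"dz":0,"yaw":0}]' >/dev/null;R
python3 -m crank '[{"dx":0,"dy":-0.001,"dz":0,"yaw":0},{"dx":0,"dy":0,"dz":0,"yaw":0}]' >/dev/null;R
```

```text
[ 589.37 -103.21  219.66] [ 1.800e+02 -4.000e-02  8.665e+01] [-0.45  3.75 -1.76] [ 0.54   0.065 -0.033]
[ 589.3  -104.53  219.65] [ 1.800e+02 -3.000e-02  8.665e+01] [ 0.18  5.04 -1.75] [ 0.718  0.033 -0.086]
[ 589.25 -105.48  219.68] [-1.800e+02 -2.000e-02  8.664e+01] [-0.74  4.37 -2.04] [ 0.738  0.117 -0.063]
```

```bash
R(){ python3 f.py; }
Z(){ :; }
python3 -m crank '[{"dx":0,"dy":0,"dz":0,"yaw":0}]' >/dev/null;R
python3 -m crank '[{"dx":0,"dy":0,"dz":0,"yaw":0}]' >/dev/null;R
python3 -m crank '[{"dx":0,"dy":-0.001,"dz":0,"yaw":0},{"dx":0,"dy":0,"dz":0,"yaw":0}]' >/dev/null;R
python3 -m crank '[{"dx":0,"dy":0,"dz":0,"yaw":0}]' >/dev/null;R
python3 -m crank '[{"dx":0,"dy":0,"dz":0,"yaw":0}]' >/dev/null;R
```

```text
[ 589.26 -105.5   219.67] [ 1.800e+02 -1.000e-02  8.664e+01] [-0.66  5.27 -1.35] [ 0.652  0.085 -0.074]
[ 589.23 -105.46  219.68] [-1.800e+02 -1.000e-02  8.665e+01] [-0.73  4.77 -1.53] [ 0.703  0.087 -0.083]
[ 589.23 -106.04  219.69] [-1.7999e+02 -4.0000e-02  8.6650e+01] [-0.85  5.7  -1.56] [ 0.871  0.139 -0.061]
[ 589.23 -105.98  219.7 ] [-1.7999e+02 -4.0000e-02  8.6650e+01] [-0.32  6.01 -1.51] [ 0.832  0.13  -0.092]
[ 589.23 -105.99  219.66] [-1.7999e+02 -4.0000e-02  8.6650e+01] [-0.67  5.14 -2.33] [ 0.853  0.152 -0.074]
```

The torque plateaued between -104.5 and -105.5 while Fz eased, which suggests the clip has dropped. I'll test by easing back: a clip behind the loop would take the load within a mm or so.

```bash
R(){ python3 f.py; }
python3 -m crank '[{"dx":0,"dy":0.001,"dz":0,"yaw":0},{"dx":0,"dy":0,"dz":0,"yaw":0}]' >/dev/null;R
python3 -m crank '[{"dx":0,"dy":0.001,"dz":0,"yaw":0},{"dx":0,"dy":0,"dz":0,"yaw":0}]' >/dev/null;R
python3 -m crank '[{"dx":0,"dy":0.001,"dz":0,"yaw":0},{"dx":0,"dy":0,"dz":0,"yaw":0}]' >/dev/null;R
python3 -m crank '[{"dx":0,"dy":0.001,"dz":0,"yaw":0},{"dx":0,"dy":0,"dz":0,"yaw":0}]' >/dev/null;R
```

```text
[ 589.24 -105.47  219.68] [-180.     -0.     86.65] [-0.56  5.06 -0.98] [ 0.702  0.068 -0.084]
[ 589.25 -105.42  219.66] [1.800e+02 7.000e-02 8.665e+01] [-0.8   0.88 -2.32] [ 0.245  0.125 -0.121]
[ 589.28 -105.29  219.7 ] [1.7998e+02 1.5000e-01 8.6650e+01] [-1.14 -4.69 -2.11] [-0.52   0.223 -0.102]
[ 589.28 -105.31  219.72] [179.97   0.23  86.64] [-1.73 -7.06 -2.09] [-0.885  0.152 -0.049]
```

The clip holds: the hook stays at -105.3 under a 7 N pull. Relaxing the pull, opening and withdrawing upward.

```bash
python3 -m crank '[{"dx":0.0005,"dy":-0.002,"dz":0,"yaw":0},{"dx":0,"dy":0,"dz":0,"yaw":0}]' >/dev/null; python3 f.py
python3 -m crank '[{"dx":0,"dy":0,"dz":0,"yaw":0},{"dx":0,"dy":0,"dz":0,"yaw":0},{"dx":0,"dy":0,"dz":0,"yaw":0},{"dx":0,"dy":0,"dz":0,"yaw":0},{"dx":0,"dy":0,"dz":0,"yaw":0},{"dx":0,"dy":0,"dz":0,"yaw":0}]' 0.65; python3 f.py
```

```text
[ 589.31 -105.27  219.78] [-1.7996e+02  5.0000e-02  8.6640e+01] [-3.05 -3.34 -0.99] [-0.51   0.493 -0.053]
time_s: 30.72
ee_pos: [589.7, -104.7, 219.7]
ee_rot: [180.0, -0.0, 86.7]
force: [0.0, 0.1, -0.5]
gripper_width: 59.2
gripper_force: 0.0
[ 589.72 -104.7   219.66] [179.99  -0.    86.65] [ 0.04  0.09 -0.47] [-0.027  0.081  0.033]
```

```bash
python3 -m crank '[{"dx":0,"dy":0,"dz":0.01,"yaw":0},{"dx":0,"dy":0,"dz":0.02,"yaw":0},{"dx":0,"dy":0,"dz":0.03,"yaw":0},{"dx":0,"dy":0,"dz":0.04,"yaw":0},{"dx":0,"dy":0,"dz":0.04,"yaw":0},{"dx":0,"dy":0,"dz":0.03,"yaw":0},{"dx":0,"dy":0,"dz":0,"yaw":0},{"dx":0,"dy":0,"dz":0,"yaw":0},{"dx":0,"dy":0,"dz":0,"yaw":0},{"dx":0,"dy":0,"dz":0,"yaw":0}]'
python3 -c "
from workcell import ticket;print(ticket.job_done())"
```

```text
time_s: 31.98
ee_pos: [589.4, -104.7, 354.7]
ee_rot: [-179.9, -0.0, 86.6]
force: [0.3, -0.9, -0.1]
gripper_width: 59.3
gripper_force: 0.0
the job is handed in; nothing more can be done
None
```

The grey hook is threaded on the arm, held between the buffer and the dropped clip (it stayed put under a 7 N pull), and released; the job was handed in at about 32 s, and no verdict was returned.

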